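# Set the ratchet and clamp the cork grip

## Robot

A 6-joint arm with a two-finger parallel gripper is mounted at the origin on a cart in front of the work surface, level with it; the furniture and walls round the work are solid. World frame = base frame: x ahead of the robot, y to its left, z up, the work surface at z = 0. Lengths are in m, angles in rad, forces in N, time in s.
With the tool pointing down it reaches from about 0.275 to 0.975 m from the base axis. Payload 8.4 kg.
Tool frame: the origin (TCP) lies midway between the tips of the shut fingers; the grasp point (between the pads) lies 19 mm behind it (env.pinch_z is the distance from the TCP to the grasp point, in m); z points along the fingers, y is the direction in which the jaws open and shut (so a half turn about z gives the same grasp; the last joint's range is limited). The gripper opens to 92 mm and grips with 3 to 60 N. Pads are 20 mm wide; open, the fingers measure 128 mm over their backs; the gripper's body (75 mm by 189 mm) begins 69 mm behind the grasp point.
Start: joints at [1.176, 0.353, 1.633, -0, 1.155, -0.002], TCP at [0.239, 0.577, 0.215] pointing down, gripper open.
Joint ranges: [-2.63, 2.63], [-0.92, 2.1], [0.06, 2.66], [-1.3, 4.44], [0, 2.69], [-3.02, 3.02]. Speed limits (rad/s): [2.22, 2.22, 2.79, 3.14, 3.14, 3.14].

## Interface

Orientations are given as a unit quaternion [w, x, y, z].
In Python, from rig import env gives the robot as it stands.
- The arm moves only by the shell command python3 -m handwheel 'ROWS' [FORCE]. ROWS is JSON, a list of rows, each a list of 7 numbers: the finger opening in mm, from 0 to 91.9, then the shift along the world's x, y, z in mm, then the turn, a rotation vector about the world's x, y, z in degrees. In form: [[jaw, tx, ty, tz, rx, ry, rz], ...]. A call has exactly 10 rows; each row shifts and turns the commanded pose from where the row before left it; what a row does not reach is not made up. A row lasts 1/12 s, in which the tool goes at most 41.7 mm and 7.16 degrees, less where a joint would pass 70% of its speed; a pose out of reach is approached as far as the arm can. A call with a gripper value outside its range is refused whole. The fingers move at their own pace and stop on an object; FORCE is the grip in N (left out, the last holds). Time passes only in rows, so rows that do not move let the fingers close, or fill a call up. It gives the time, the measured TCP pose, the force and the opening at its end, in the units of the state.
- env.get_state(): the state, without advancing time (a new reading comes with each control period).
- env.capture(name): name is "scene" or "top"; returns a dict with "image" (384x512x3 uint8, red, green, blue), "mtx" (3x3 intrinsics, pixels), "distortion" ([k1, k2, p1, p2, k3] as OpenCV has them; the pictures are not rectified), "camera_from_world" (4x4, takes a point from world to camera coordinates). Camera axes: x right, y up, looking along -z (the intrinsics and any distortion apply to the point x, -y, -z); pixel columns grow to the right and rows downward; lengths in m; the calibration is good to about 2 mm. A picture is of the moment at which its call begins. There is no depth.
- env.hand_in(): hands the job in, once; it reports no verdict.
Trained networks look in a picture, given as the dict that the camera call returned (one of the last four; its "shot" number tells which), for a name from the list of things; names that differ only in an ending like _2 or _b are one class to them, and where a whole thing is asked for, a point or a joint stands for the part that bears it (a point fixed in the world has none). Each returns a list of dicts, best first, with "confidence" (0 to 1); they miss things now and then, are a little off and sometimes report something else, mostly with a low value. They report only what shows in the picture. A call takes as long as a camera call.
- env.silhouettes(name, picture): "mask" (384x512 bool, what is visible of it) and "box" ([left, top, right, bottom] in pixels, round what is visible of it).
The state is a dict: "time_s": time; "joints": joint angles; "joint_velocities": joint speeds; "effort": joint torques, N m; "position": TCP position; "eef_rot": TCP orientation; "contact_force": force on the tool from outside, world axes, zero at the start; "wrist_torque": the same for the moment, N m; "grip_width": finger opening in m.
Only numpy, scipy, OpenCV 4.12 (cv2) and the standard library are available. Lean on these libraries where they do the work, as an engineer would, in place of code of your own. Each camera call takes 0.05 s, during which the arm holds its last target.

## Task

The cork grip in the little screw press is freshly glued and must be clamped, but the press's ratchet handle is still set to unscrew: first flip the small direction lever on the ratchet head over to its other side, then swing the handle back anticlockwise (seen from above) past the middle to feel that it free-wheels and does not move the plate. Now pull it clockwise, in as many strokes as it takes, until the plate bears firmly on the cork and the handle pulls about half as hard again as when it ran free, but no harder, or the cork is crushed. Leave it clamped, with the lever as you set it, and the things around where they stand.

Things in the scene. Friction and masses are not known exactly. Their poses are not given: they have to be found in the camera images.
- press: hand screw press, fixed to the bench: hardwood board 130 x 190 x 22 mm, two threaded columns 66 mm left and right of the middle, 176 mm tall, and an aluminium crosshead, top at 146 mm. Origin on the bench top on the vertical screw axis; x from its front to its back, z up. Right-hand screw: turning clockwise from above lowers the plate, 16 mm a turn.
- head_top (a point): middle of the flat top of the ratchet head, on the screw axis, 175.5 mm above the bench. The head is a steel disc of 88 mm; it turns with the handle.
- ratchet_handle (a joint): swing of the ratchet handle about the screw axis, rad, positive clockwise from above (tightening); 0 = pointing straight to the front of the press (its -x); limits -1.15 and 1.15; stays where left. It starts at 0.35 to 0.65, so it must be swung back before a stroke. 16 ratchet teeth (0.39 rad each): up to one tooth of lost motion at each reversal.
- handle_grip (a point): middle of the handle's black round grip, on its centre line: 20 mm thick, 75 mm long, level, 135 mm from the screw axis, 164 mm above the bench, free space below. Pull felt here while it moves slowly (it eases when the hand stops): free-wheeling 1 to 4 N; driving with the plate still free about 8 N; 10 N just clamped, 11 to 13 N right, above 15 N the cork is crushed.
- direction_lever (a joint): direction lever on the ratchet head, rad, clockwise from above positive: at 0 (its start, against a stop) the ratchet drives anticlockwise (unscrews); at 1.0 (the other stop) it drives clockwise and free-wheels anticlockwise; near 0.5 neutral. At 0.5 it lies along the handle's centre line. A push of 3 to 5 N at the tip moves it; it stays where it is left.
- lever_pin (a point): top of the lever's pin, on the handle's centre line 54 mm from the screw axis, 182 mm above the bench; hub of 15 mm, 6 mm high. The lever points from here back towards the screw axis. To flip it, its tip travels 36 mm across the head: to the right as seen from the handle's outer end looking towards the screw axis.
- lever_tip (a point): centre of the upright thumb piece at the tip of the steel direction lever, 38 mm from its pin: 14 mm long, 7 mm thick, 18 mm high (176.5 to 194.5 mm above the bench, this point at 185.5), standing 1 mm clear of the head's flat top.
- press_plate: aluminium pressure plate with a steel pad of 40 mm below, on the rising screw between the columns; origin at the middle of the pad's underside. It starts about 2 to 5 mm above the cork.
- plate_face (a point): middle of the underside of the pressure pad
- cork_grip: stack of six glued cork rings, 29 mm across and 63 mm tall, on a 3 mm steel disc on the press's bed; it cannot come out. Origin under the disc; its top is 94 mm above the bench.
- pot_corks: small thick glass pot with cork rings, 68 mm across, 44 mm tall, bystander
- epoxy_resin: small glue bottle with an orange cap, 29 mm across, 74 mm tall, bystander
- epoxy_hardener: small glue bottle with a black cap, 29 mm across, 74 mm tall, bystander
- dividers: steel dividers lying on the bench, 165 mm long, bystander
- thermometer: flat white pocket thermometer lying on the bench, 78 mm long, bystander

How it is judged:
On the way, in this order (a step that is already met when the one before it is completed fails the run):
1. the direction lever is flipped over to the tightening side before the screw is turned (plate moved less than 1.2 mm) (value of joint direction_lever above 0.83 rad and distance of plate_face from where it was at the start of the episode below 0.0012 m), for 0.2 s.
2. with the lever still so, the handle is swung back anticlockwise past the middle of its swing and the plate does not move (less than 1.2 mm) (value of joint ratchet_handle below 0 rad and value of joint direction_lever above 0.8 rad and distance of plate_face from where it was at the start of the episode below 0.0012 m), for 0.1 s.
At the end, for the whole second after the job is handed in: the pressure plate bears on the cork with 100 to 400 N and stays so after the hand has gone, the direction lever is still on the tightening side (above 0.8 rad), the handle rests (contact force between press_plate and cork_grip between 100 and 400 N and value of joint direction_lever above 0.8 rad and velocity of joint ratchet_handle between -0.05 and 0.05 rad/s); the robot touches nothing.
It fails at once if the cork is crushed (more than 400 N under the plate) (contact force between press_plate and cork_grip above 400 N).
It fails at once if a thing standing around is moved more than 30 mm (distance of any of pot_corks, epoxy_resin, epoxy_hardener, dividers, thermometer from where it was at the start of the episode above 0.03 m).
It also fails if it takes over 64 s, if anything falls off the work surface, if the arm or the gripper's body presses on something with over 40 N, if the wrist force passes 120 N, or if a joint passes its speed limit or range.

## Working session

There is one attempt and no reset: what is moved stays moved. The work goes in short steps, Python scripts to look and compute and a shell command to move; the robot and the scene stay as the last step left them, time stands still between calls to the robot, and variables do not carry over. Pictures are saved under pics/ and viewed, and the job is handed in when it is done.

```bash
ls; mkdir -p pics; python3 - <<'E'
from rig import env
import cv2,pickle
print(env.get_state(), env.pinch_z)
for n in ("scene","top"):
    c=env.capture(n); cv2.imwrite(f"pics/{n}0.png",c["image"][:,:,::-1]); pickle.dump(c,open(f"{n}0.pkl","wb"))
    print(n,c["mtx"],c["distortion"],c["camera_from_world"])
    for k in ["press","ratchet_handle","direction_lever","lever_tip","press_plate","cork_grip","pot_corks","epoxy_resin","epoxy_hardener","dividers","thermometer"]:
        try: print(k,[(round(d["confidence"],2),d["box"]) for d in env.silhouettes(k,c)][:3])
        except Exception as e: print(k,e)
E
```

```text
pics
{'time_s': 0.0, 'joints': array([ 1.17560046e+00,  3.53623629e-01,  1.63412897e+00,  1.86443305e-05,
        1.15525440e+00, -2.41154801e-03]), 'joint_velocities': array([ 0.00019401,  0.00037222,  0.00197817, -0.00073614,  0.0018627 ,
       -0.00167553]), 'effort': array([ 8.63712394e-04, -5.93844151e+01, -3.34221661e+01,  6.98719360e-02,
        2.33181909e-02, -8.02411705e-05]), 'position': array([0.23902956, 0.57692971, 0.21388125]), 'eef_rot': array([-1.48022213e-04,  1.95135772e-01,  9.80775984e-01, -6.91558415e-04]), 'contact_force': array([ 0.3174425 , -0.69168257,  0.13259284]), 'wrist_torque': array([ 0.01075559, -0.05299447, -0.01533563]), 'grip_width': 0.09173017176374261} 0.0187
scene [[444.62651977   0.         261.81691347]
 [  0.         444.62651977 190.71279625]
 [  0.           0.           1.        ]] [-0.17444723  0.          0.          0.          0.        ] [[ 0.60489185 -0.79628884  0.00547134 -0.38016205]
 [ 0.48649513  0.37498263  0.78912009 -0.33472909]
 [-0.63041918 -0.47467053  0.61421458 -0.97148333]
 [ 0.          0.          0.          1.    
[... 817 characters left out ...]
5 -0.00405944  0.13570149 -0.53381759]
 [-0.13574947 -0.015935    0.99061504 -1.20966241]
 [ 0.          0.          0.          1.        ]]
press [(0.77, [229.9, 129.9, 312.8, 216.6])]
ratchet_handle [(0.75, [244.1, 131.3, 290.5, 218.2]), (0.56, [134.9, 148.4, 185.0, 161.3])]
direction_lever [(0.5, [255.3, 153.0, 267.5, 171.0])]
lever_tip [(0.63, [252.6, 152.5, 276.4, 172.6])]
press_plate []
cork_grip []
pot_corks [(0.91, [315.5, 221.0, 339.6, 243.6])]
epoxy_resin [(0.42, [213.4, 227.3, 225.8, 240.1])]
epoxy_hardener [(0.54, [316.3, 223.0, 340.7, 243.1]), (0.53, [182.1, 230.2, 192.7, 244.1])]
dividers [(0.88, [132.0, 146.4, 188.8, 161.1])]
thermometer [(0.67, [366.9, 233.9, 386.4, 257.2])]
```

```bash
python3 - <<'E'
import cv2
for n,(x0,y0,x1,y1) in {"scene":(160,130,345,335),"top":(120,110,400,270)}.items():
    im=cv2.imread(f"pics/{n}0.png")[y0:y1,x0:x1]
    s=min(800/im.shape[1],600/im.shape[0]); cv2.imwrite(f"pics/{n}0z.png",cv2.resize(im,None,fx=s,fy=s,interpolation=cv2.INTER_CUBIC)); print(s)
im=cv2.imread("pics/top0.png")[120:230,220:325]
cv2.imwrite("pics/top0zz.png",cv2.resize(im,None,fx=5.4,fy=5.4,interpolation=cv2.INTER_CUBIC))
E
```

```text
2.926829268292683
2.857142857142857
```

View pics/scene0z.png

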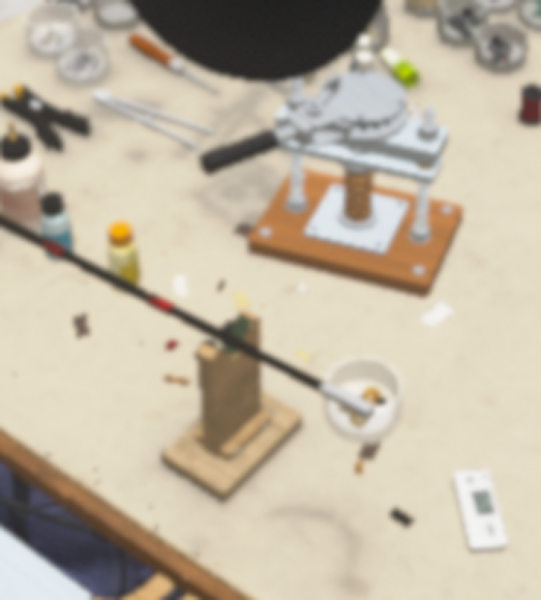

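View pics/top0z.png

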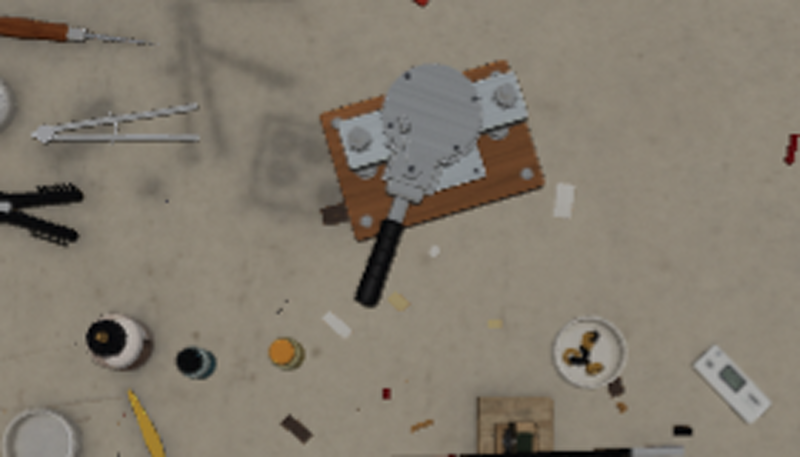

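View pics/top0zz.png

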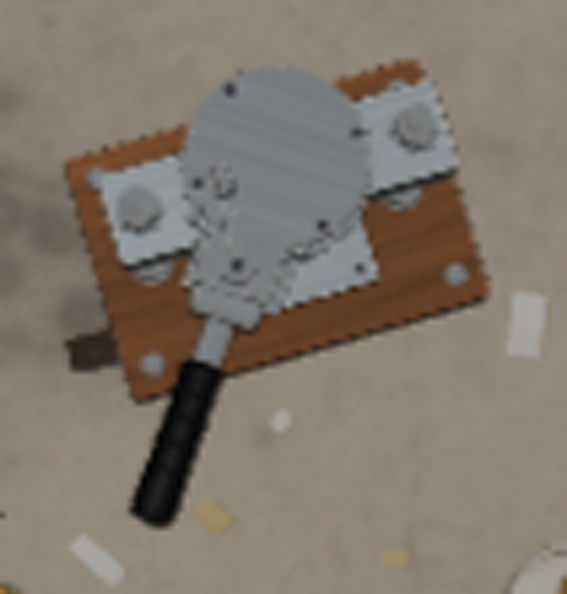

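```bash
cat > h.py <<'E'
import numpy as np,cv2,pickle
def bp(c,uv,z):
    M=c["camera_from_world"];R=M[:3,:3];t=M[:3,3]
    p=cv2.undistortPoints(np.array([[uv]],float),c["mtx"],np.array(c["distortion"]))[0,0]
    d=R.T@np.array([p[0],-p[1],-1]);o=-R.T@t
    return o+d*(z-o[2])/d[2]
def pr(c,X):
    M=c["camera_from_world"];x=M[:3,:3]@np.array(X)+M[:3,3]
    return cv2.projectPoints(np.array([[x[0],-x[1],-x[2]]]),np.zeros(3),np.zeros(3),c["mtx"],np.array(c["distortion"]))[0][0,0]
E
python3 - <<'E'
from h import *
c=pickle.load(open("top0.pkl","rb"))
z=lambda u,v:((u+.5)/5.4+220-.5,(v+.5)/5.4+120-.5)
P={}
for n,u,v,h in [("colL",138,208,.176),("colR",415,127,.176),("head",277,160,.1755),("pin",237,265,.182),("tip",222,183,.1945),("gend",153,515,.164),("gstart",203,365,.164),("neck",225,318,.164),
 ("bFL",140,402,.022),("bFR",487,297,.022),("bBL",68,165,.022),("bBR",415,62,.022)]:
    P[n]=bp(c,z(u,v),h);print(n,P[n].round(4))
m=(P["colL"]+P["colR"])/2
d=P["colL"]-P["colR"];print("mid",m,np.linalg.norm(d)," yaw", np.arctan2(d[1],d[0])-np.pi/2)
b=sum(P[k] for k in["bFL","bFR","bBL","bBR"])/4;print("board mid",b)
g=P["gstart"]-m;e=P["gend"]-m
print(np.hypot(*g[:2]),np.hypot(*e[:2]),np.arctan2(-e[1],-e[0]),np.arctan2(-g[1],-g[0]))
pn=P["pin"]-m;print(np.hypot(*pn[:2]),np.arctan2(-pn[1],-pn[0]), np.hypot(*(P["tip"]-P["pin"])[:2]))
E
```

```text
colL [ 0.6004 -0.0105  0.176 ]
colR [ 0.6368 -0.1346  0.176 ]
head [ 0.6221 -0.0727  0.1755]
pin [ 0.5731 -0.0547  0.182 ]
tip [ 0.6074 -0.0484  0.1945]
gend [ 0.4639 -0.0169  0.164 ]
gstart [ 0.5312 -0.0392  0.164 ]
neck [ 0.5524 -0.0491  0.164 ]
bFL [ 0.5338 -0.0039  0.022 ]
bFR [ 0.5867 -0.1794  0.022 ]
bBL [0.6562 0.0333 0.022 ]
bBR [ 0.7093 -0.1446  0.022 ]
mid [ 0.618592   -0.07252639  0.176     ] 0.12930518399584853  yaw 0.2852278192391404
board mid [ 0.62152108 -0.07363388  0.022     ]
0.09357260262829258 0.1643581488755846 -0.3450324828115863 -0.3643109731750866
0.04882605342608693 -0.3734596539119691 0.03487667996262709
```

```bash
python3 -m handwheel '[[50,18.5,-31.3,15,0,0,2.3],[50,18.5,-31.3,15,0,0,0],[50,18.5,-31.3,10,0,0,0],[50,18.5,-31.3,0,0,0,0],[50,18.5,-31.3,0,0,0,0],[50,18.5,-31.3,0,0,0,0],[50,18.5,-31.3,0,0,0,0],[50,18.5,-31.3,0,0,0,0],[50,18.5,-31.3,0,0,0,0],[50,18.5,-31.3,0,0,0,0]]' 20; python3 -m handwheel '[[50,18.5,-31.3,0,0,0,0],[50,18.5,-31.3,0,0,0,0],[50,18.5,-31.3,0,0,0,0],[50,18.5,-31.3,0,0,0,0],[50,18.5,-31.3,0,0,0,0],[50,18.5,-31.3,0,0,0,0],[50,18.5,-31.3,0,0,0,0],[50,18.5,-31.3,0,0,0,0],[50,18.5,-31.3,0,0,0,0],[50,18.5,-31.3,0,0,0,0]]'; python3 - <<'E'
from rig import env
print(env.get_state())
E
```

```text
time_s: 2.03
position: [0.4249, 0.2628, 0.2549]
eef_rot: [0.0, 0.175, 0.985, 0.0]
contact_force: [0.4, 0.2, 0.2]
grip_width: 0.0499
time_s: 2.87
position: [0.6099, -0.0504, 0.2547]
eef_rot: [0.0, 0.176, 0.984, 0.0]
contact_force: [-0.3, -0.0, 0.7]
grip_width: 0.0501
{'time_s': 2.8667, 'joints': array([-8.49401636e-02,  2.98104605e-01,  1.61931969e+00,  8.54862831e-05,
        1.22389286e+00, -1.30293088e+00]), 'joint_velocities': array([-0.59665811,  0.39158174, -0.53584304,  0.00234345,  0.13859837,
       -0.59112972]), 'effort': array([ 2.82742694e+00, -6.03784132e+01, -3.14873421e+01, -1.87453791e-01,
       -2.53445545e-02,  9.20531619e-01]), 'position': array([ 0.60990515, -0.05039597,  0.25469759]), 'eef_rot': array([1.33501142e-04, 1.75503644e-01, 9.84478771e-01, 5.26121922e-05]), 'contact_force': array([-0.32626795, -0.03669256,  0.72803439]), 'wrist_torque': array([-0.02820003, -0.03884959,  0.02911719]), 'grip_width': 0.050145817776514716}
```

```bash
python3 -m handwheel '[[50,0,0,-12,0,0,0],[50,0,0,-12,0,0,0],[50,0,0,-12,0,0,0],[50,0,0,-12,0,0,0],[50,0,0,-8,0,0,0],[50,0,0,-6,0,0,0],[50,0,0,-4,0,0,0],[50,0,0,-3,0,0,0],[50,0,0,-2,0,0,0],[50,0,0,0,0,0,0]]'; python3 - <<'E'
from h import *
from rig import env
for n in("top","scene"):
    c=env.capture(n); im=c["image"][:,:,::-1]
    u,v=map(int,pr(c,[.61,-.05,.19]))
    im=im[max(0,v-60):v+60,max(0,u-70):u+70]
    cv2.imwrite(f"pics/{n}1.png",cv2.resize(im,None,fx=5,fy=5,interpolation=cv2.INTER_CUBIC)); print(u,v)
E
```

```text
time_s: 3.7
position: [0.6093, -0.0484, 0.1835]
eef_rot: [0.0, 0.175, 0.985, -0.0]
contact_force: [0.2, 0.7, 0.3]
grip_width: 0.0501
261 152
272 156
```

View pics/scene1.png

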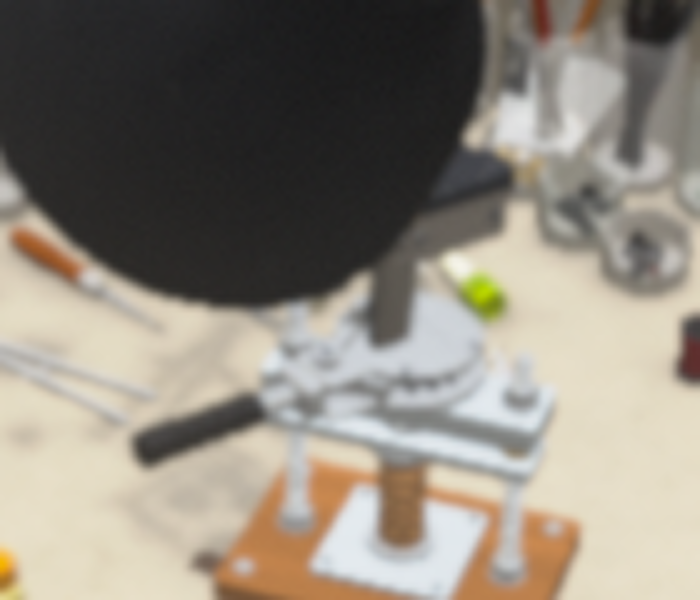

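View pics/top1.png

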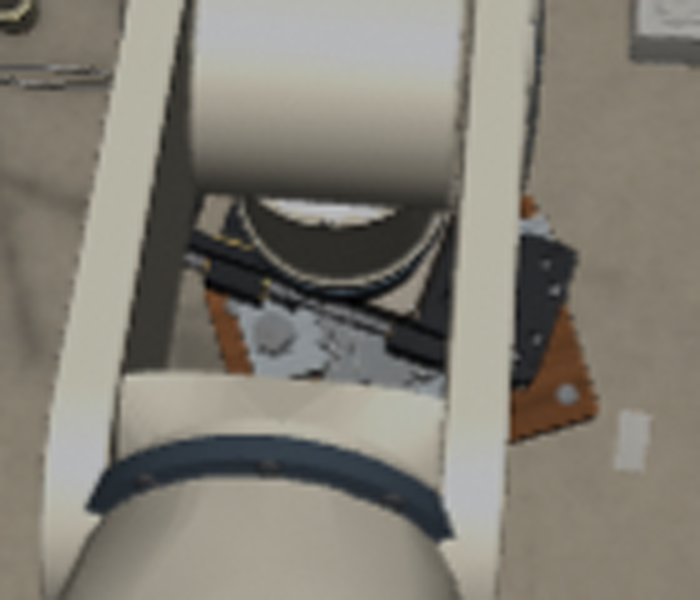

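```bash
python3 -m handwheel '[[50,-1.7,-4.7,0,0,0,0],[50,-1.7,-4.7,0,0,0,0],[50,-1.7,-4.7,0,0,0,0],[50,-1.7,-4.7,0,0,0,0],[50,-1.4,-3.8,0,0,0,0],[50,-1.4,-3.8,0,0,0,0],[50,-1.4,-3.8,0,0,0,0],[50,-1.0,-2.8,0,0,0,0],[50,-1.0,-2.8,0,0,0,0],[50,-1.0,-2.8,0,0,0,0]]'; python3 -m handwheel '[[50,-0.7,-1.9,0,0,0,0],[50,-0.7,-1.9,0,0,0,0],[50,-0.7,-1.9,0,0,0,0],[50,-0.7,-1.9,0,0,0,0],[50,0,0,0,0,0,0],[50,0,0,0,0,0,0],[50,0,0,0,0,0,0],[50,0,0,0,0,0,0],[50,0,0,0,0,0,0],[50,0,0,0,0,0,0]]'
```

```text
time_s: 4.63
position: [0.5954, -0.0874, 0.1837]
eef_rot: [0.0, 0.175, 0.984, 0.0]
contact_force: [2.9, 3.4, -0.1]
grip_width: 0.0507
time_s: 5.47
position: [0.5922, -0.0948, 0.1835]
eef_rot: [-0.0, 0.175, 0.985, -0.0]
contact_force: [0.8, 2.0, 0.7]
grip_width: 0.0499
```

```bash
python3 -m handwheel '[[50,-0.7,-1.9,0,0,0,0],[50,-0.7,-1.9,0,0,0,0],[50,-0.35,-0.95,0,0,0,0],[50,0,0,0,0,0,0],[50,0,0,0,0,0,0],[50,0,0,0,0,0,0],[50,0,0,0,0,0,0],[50,0,0,0,0,0,0],[50,0,0,0,0,0,0],[50,0,0,0,0,0,0]]';python3 -m handwheel '[[50,-0.35,-0.95,0,0,0,0],[50,-0.35,-0.95,0,0,0,0],[50,0,0,0,0,0,0],[50,0,0,0,0,0,0],[50,0,0,0,0,0,0],[50,0,0,0,0,0,0],[50,0,0,0,0,0,0],[50,0,0,0,0,0,0],[50,0,0,0,0,0,0],[50,0,0,0,0,0,0]]'
```

```text
time_s: 6.3
position: [0.5905, -0.0994, 0.1835]
eef_rot: [-0.0, 0.175, 0.985, 0.0]
contact_force: [-1.3, 5.3, 1.9]
grip_width: 0.0504
time_s: 7.13
position: [0.59, -0.1015, 0.1836]
eef_rot: [0.0, 0.175, 0.984, -0.0]
contact_force: [1.3, 2.9, 0.8]
grip_width: 0.0501
```

```bash
python3 -m handwheel '[[50,-0.35,-0.95,0,0,0,0],[50,-0.17,-0.47,0,0,0,0],[50,0,0,0,0,0,0],[50,0,0,0,0,0,0],[50,0,0,0,0,0,0],[50,0,0,0,0,0,0],[50,0,0,0,0,0,0],[50,0,0,0,0,0,0],[50,0,0,0,0,0,0],[50,0,0,0,0,0,0]]'; python3 - <<'E'
from h import *
from rig import env
print(env.get_state()['contact_force'])
for n in("top","scene"):
    c=env.capture(n); im=c["image"][:,:,::-1]
    u,v=map(int,pr(c,[.58,-.06,.19]))
    im=im[max(0,v-40):v+40,max(0,u-50):u+50]
    cv2.imwrite(f"pics/{n}2.png",cv2.resize(im,None,fx=7,fy=7,interpolation=cv2.INTER_CUBIC)); print(u,v)
E
```

```text
time_s: 7.97
position: [0.5895, -0.1029, 0.1836]
eef_rot: [-0.0, 0.175, 0.984, -0.0]
contact_force: [-0.3, 4.3, 0.1]
grip_width: 0.0499
[-0.34620297  4.27786431  0.14836828]
265 165
269 162
```

View pics/scene2.png

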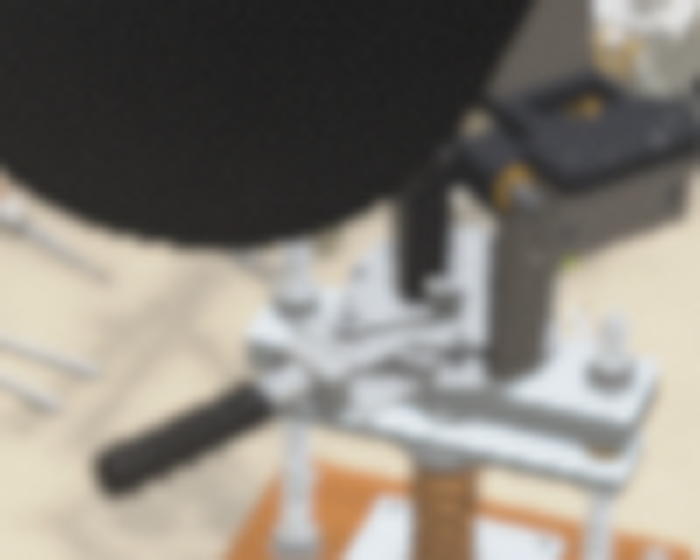

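View pics/top2.png

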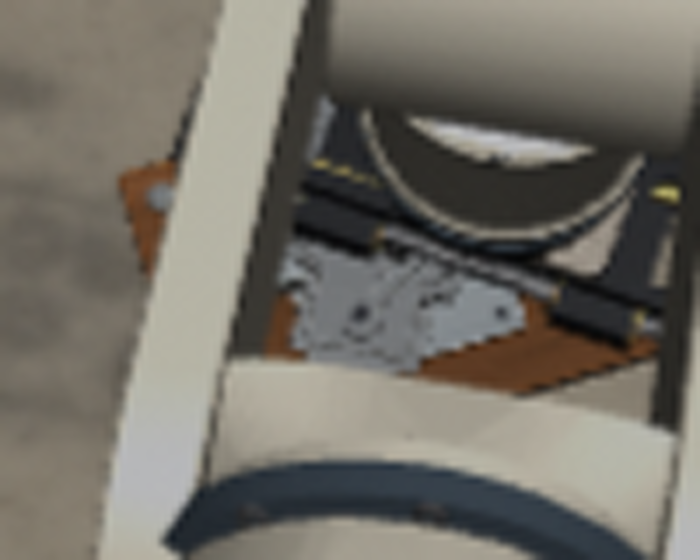

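```bash
python3 - <<'E'
from h import *
c=pickle.load(open("top0.pkl","rb"));s=pickle.load(open("scene0.pkl","rb"))
print("pin obs",bp(c,((360.5)/7+214.5,313.5/7+124.5),.182))
C=np.array([.6205,-.073])
for q in(.64,.55):
    th=np.pi+.29-q;pin=C+.054*np.array([np.cos(th),np.sin(th)])
    for l in(.8,1.0):
        a=th+np.pi+.5-l;t=pin+.038*np.array([np.cos(a),np.sin(a)])
        f=lambda X:((pr(s,X)-[219,122]+.5)*7).round()
        print(q,l,pin,t,"scene px pin",f([*pin,.182]),"tip top",f([*t,.1945]),"gripend",f([*(C+.1725*np.array([np.cos(th),np.sin(th)])),.164]))
E
```

```text
pin obs [ 0.57159773 -0.06072567  0.182     ]
0.64 0.8 [ 0.56977387 -0.05448352] [ 0.60002506 -0.0774806 ] scene px pin [326. 313.] tip top [422. 272.] gripend [ 58. 451.]
0.64 1.0 [ 0.56977387 -0.05448352] [ 0.59485323 -0.08303217] scene px pin [326. 313.] tip top [426. 283.] gripend [ 58. 451.]
0.55 0.8 [ 0.56831494 -0.05911765] [ 0.60051064 -0.07930273] scene px pin [334. 319.] tip top [426. 273.] gripend [ 80. 472.]
0.55 1.0 [ 0.56831494 -0.05911765] [ 0.59585871 -0.08529667] scene px pin [334. 319.] tip top [432. 284.] gripend [ 80. 472.]
```

```bash
python3 -m handwheel '[[50,1.7,4.7,0,0,0,0],[50,1.7,4.7,0,0,0,0],[50,0,0,25,0,0,0],[50,0,0,30,0,0,0],[50,0,5,30,0,0,-7],[50,-20,30,0,0,0,-7],[50,-20,34,0,0,0,-7],[50,-20,34,0,0,0,-7],[50,-20,34,0,0,0,-7],[50,-20,34,0,0,0,-7]]';python3 -m handwheel '[[50,-20,34,0,0,0,-7],[50,-20,34,0,0,0,-7],[50,-20,34,0,0,0,-7],[50,0,40,0,0,0,-7],[50,0,40,0,0,0,-7],[50,0,0,0,0,0,-7],[50,0,0,0,0,0,-7],[50,0,0,0,0,0,-7],[50,0,0,0,0,0,-7],[50,0,0,0,0,0,-7]]'; python3 - <<'E'
from h import *
from rig import env
print(env.get_state()['joints'],env.get_state()['contact_force'])
for n in("top","scene"):
    c=env.capture(n); pickle.dump(c,open(f"{n}3.pkl","wb")); im=c["image"][:,:,::-1]
    u,v=map(int,pr(c,[.58,-.06,.17]))
    print(u,v)
    im=im[max(0,v-45):v+45,max(0,u-55):u+55]
    cv2.imwrite(f"pics/{n}3.png",cv2.resize(im,None,fx=6.5,fy=6.5,interpolation=cv2.INTER_CUBIC))
E
```

```text
time_s: 8.9
position: [0.4935, 0.0757, 0.2687]
eef_rot: [0.0, 0.515, 0.857, -0.0]
contact_force: [0.6, 0.4, -0.5]
grip_width: 0.0505
time_s: 9.73
position: [0.4404, 0.2427, 0.2686]
eef_rot: [0.001, 0.903, 0.429, -0.0]
contact_force: [0.2, -0.4, -0.2]
grip_width: 0.0501
[ 5.01348535e-01  1.09055511e-01  1.82592782e+00 -1.08188878e-03
  1.20676927e+00  1.18499653e+00] [ 0.17549469 -0.4256337  -0.16673333]
265 166
268 168
```

View pics/top3.png

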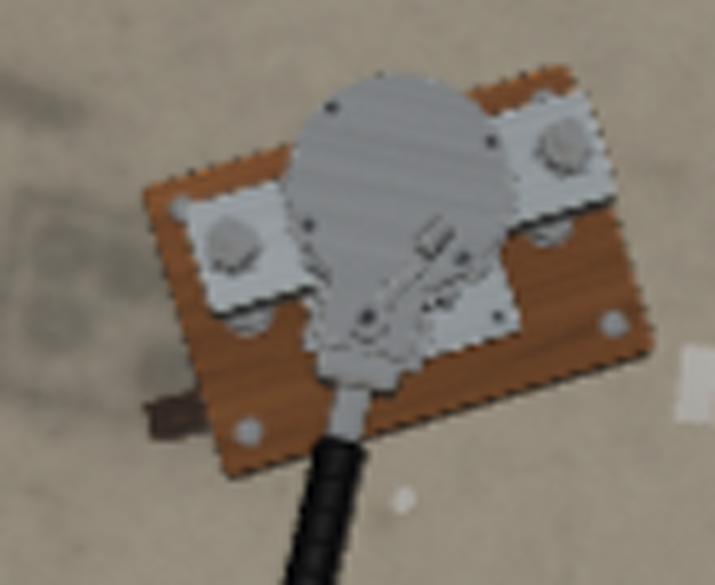

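View pics/scene3.png

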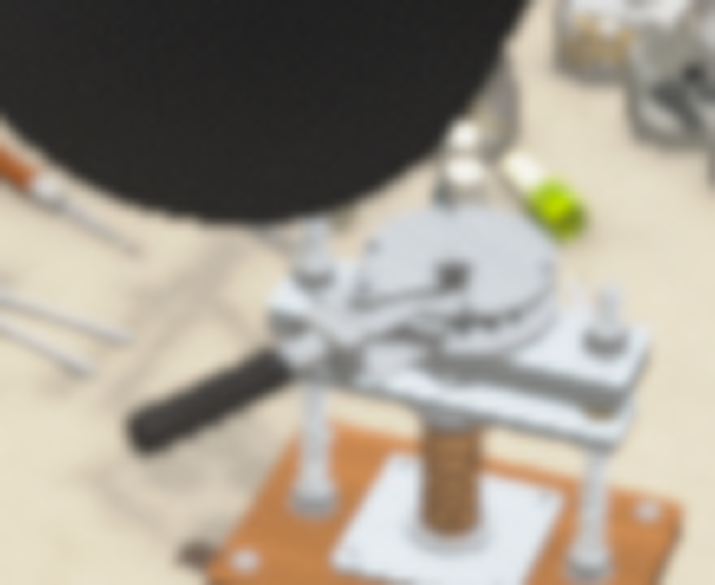

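```bash
python3 - <<'E'
from h import *
c=pickle.load(open("top3.pkl","rb"))
f=lambda u,v,z:bp(c,((u+.5)/6.5-.5+210,(v+.5)/6.5-.5+121),z)
C=np.array([.6205,-.073])
for n,u,v,z in[("pin",367,316,.182),("tip",435,235,.1945),("neck",350,412,.164),("gs",337,445,.164),("g2",307,575,.164),("head",402,185,.1755)]:
    p=f(u,v,z);d=p[:2]-C;print(n,p,np.hypot(*d),"q",.29-np.arctan2(-d[1],-d[0]))
a=f(367,316,.182);b=f(435,235,.1945);d=b-a;print(np.arctan2(d[1],d[0]))
E
```

```text
pin [ 0.57182416 -0.0608183   0.182     ] 0.050176995484615475 q 0.535225042323519
tip [ 0.59935029 -0.08577663  0.1945    ] 0.024709360189345917 q -0.2534319928800303
neck [ 0.538977   -0.05427759  0.164     ] 0.08364524927267396 q 0.515743517674303
gs [ 0.52659183 -0.04941754  0.164     ] 0.09682395130970374 q 0.5360349319561738
g2 [ 0.4781169  -0.03824345  0.164     ] 0.14656386311302955 q 0.52942359528058
head [ 0.62254927 -0.07396636  0.1755    ] 0.002265696281644931 q -2.410952516397454
-0.7365123070133511
```

```bash
python3 -m handwheel '[[50,5,-28.4,0,0,0,-6.2],[50,5,-28.4,0,0,0,-6.2],[50,5,-28.4,0,0,0,-6.2],[50,5,-28.4,0,0,0,-6.2],[50,5,-28.4,0,0,0,-6.2],[50,5,-28.4,0,0,0,-6.1],[50,5,-28.4,0,0,0,-6.1],[50,5,-28.4,0,0,0,-6.1],[50,5,-28.4,0,0,0,-6.1],[50,5,-28.4,0,0,0,-6.1]]'; python3 -m handwheel '[[50,0,0,-10,0,0,0],[50,0,0,-20,0,0,0],[50,0,0,-20,0,0,0],[50,0,0,-20,0,0,0],[50,0,0,-20,0,0,0],[50,0,0,-15,0,0,0],[50,0,0,-10,0,0,0],[50,0,0,-5,0,0,0],[50,0,0,0,0,0,0],[50,0,0,0,0,0,0]]'; python3 - <<'E'
from h import *
from rig import env
print(env.get_state())
for n in("scene","top"):
    c=env.capture(n); im=c["image"][:,:,::-1]
    u,v=map(int,pr(c,[.52,-.04,.17]))
    im=im[max(0,v-45):v+45,max(0,u-55):u+55]
    cv2.imwrite(f"pics/{n}4.png",cv2.resize(im,None,fx=6.5,fy=6.5,interpolation=cv2.INTER_CUBIC))
E
```

```text
time_s: 10.67
position: [0.4904, -0.043, 0.2688]
eef_rot: [0.0, 0.996, -0.09, 0.0]
contact_force: [-0.1, -0.0, 0.8]
grip_width: 0.0498
time_s: 11.5
position: [0.4907, -0.0412, 0.149]
eef_rot: [0.0, 0.996, -0.089, 0.0]
contact_force: [-0.3, -0.4, 0.4]
grip_width: 0.0501
{'time_s': 11.5, 'joints': array([-8.67762054e-02,  2.27108729e-01,  1.97539065e+00, -9.48583825e-05,
        9.38767330e-01,  1.66281396e+00]), 'joint_velocities': array([-0.00156555, -0.01237983, -0.01057845,  0.0007799 ,  0.00276305,
        0.00563071]), 'effort': array([ 4.80232481e-02, -4.43778384e+01, -2.78127497e+01,  4.96517794e-03,
       -1.10373069e-01, -2.96363805e-02]), 'position': array([ 0.49067228, -0.04120782,  0.14900916]), 'eef_rot': array([ 3.78446428e-05,  9.96009243e-01, -8.92499885e-02,  1.63074136e-04]), 'contact_force': array([-0.25657089, -0.44720855,  0.43079634]), 'wrist_torque': array([0.02615799, 0.14225717, 0.01802622]), 'grip_width': 0.05013590524585297}
```

View pics/scene4.png

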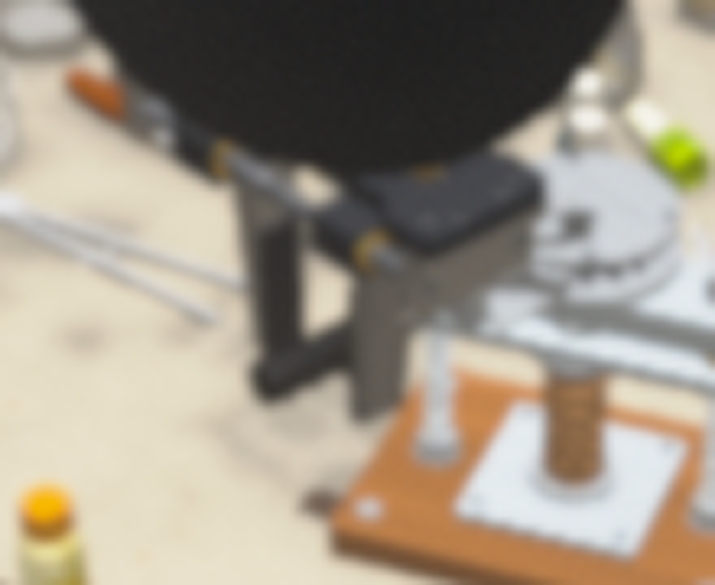

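View pics/top4.png

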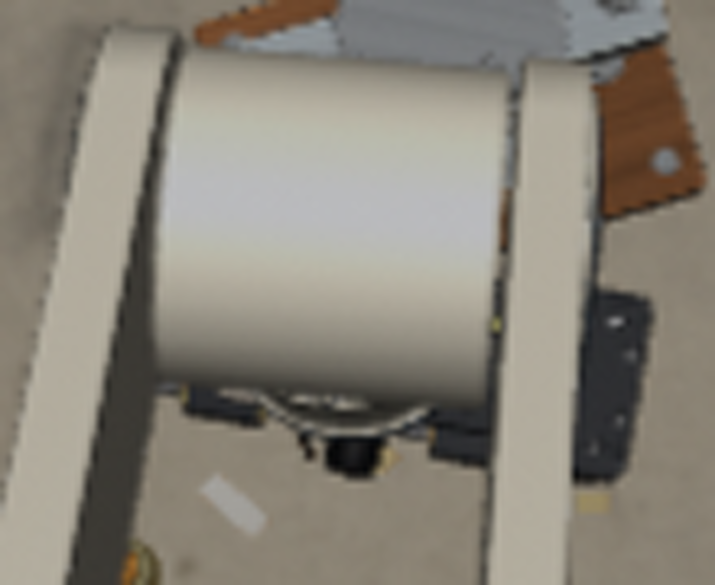

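```bash
python3 - <<'E'
import numpy as np
C=np.array([621.5,-73.5]);P=lambda f:C-135*np.array([np.cos(f),np.sin(f)])
st=np.deg2rad(4.4);f=-.24;p=P(f)
acc=p.copy().round(1)
for i in range(20):
    n=P(f+(i+1)*st);d=(n-acc).round(1);acc=acc+d;print("[28,%.1f,%.1f,0,0,0,4.4],"%tuple(d),end="" if i!=9 else "\n")
E
python3 -m handwheel '[[28,0,0,0,0,0,0],[28,0,0,0,0,0,0],[28,0,0,0,0,0,0],[28,0,0,0,0,0,0],[28,0,0,0,0,0,0],[28,0,0,0,0,0,0],[28,0,0,0,0,0,0],[28,0,0,0,0,0,0],[28,0,0,0,0,0,0],[28,0,0,0,0,0,0]]' 10
```

```text
[28,-2.1,-10.2,0,0,0,4.4],[28,-1.3,-10.2,0,0,0,4.4],[28,-0.5,-10.4,0,0,0,4.4],[28,0.3,-10.4,0,0,0,4.4],[28,1.1,-10.3,0,0,0,4.4],[28,1.9,-10.2,0,0,0,4.4],[28,2.6,-10.0,0,0,0,4.4],[28,3.4,-9.8,0,0,0,4.4],[28,4.2,-9.5,0,0,0,4.4],[28,4.9,-9.1,0,0,0,4.4],
[28,5.5,-8.8,0,0,0,4.4],[28,6.3,-8.2,0,0,0,4.4],[28,6.8,-7.8,0,0,0,4.4],[28,7.4,-7.3,0,0,0,4.4],[28,7.9,-6.6,0,0,0,4.4],[28,8.5,-6.1,0,0,0,4.4],[28,8.9,-5.3,0,0,0,4.4],[28,9.2,-4.7,0,0,0,4.4],[28,9.6,-3.9,0,0,0,4.4],[28,9.9,-3.2,0,0,0,4.4],time_s: 12.43
position: [0.4904, -0.0414, 0.1487]
eef_rot: [0.0, 0.996, -0.09, -0.0]
contact_force: [-0.6, 0.1, -0.1]
grip_width: 0.0282
```

```bash
python3 -m handwheel '[[28,-2.1,-10.2,0,0,0,4.4],[28,-1.3,-10.2,0,0,0,4.4],[28,-0.5,-10.4,0,0,0,4.4],[28,0.3,-10.4,0,0,0,4.4],[28,1.1,-10.3,0,0,0,4.4],[28,1.9,-10.2,0,0,0,4.4],[28,2.6,-10.0,0,0,0,4.4],[28,3.4,-9.8,0,0,0,4.4],[28,4.2,-9.5,0,0,0,4.4],[28,4.9,-9.1,0,0,0,4.4]]'
```

```text
time_s: 13.27
position: [0.5048, -0.1418, 0.1486]
eef_rot: [-0.0, 0.957, 0.291, -0.0]
contact_force: [0.0, -0.0, 0.4]
grip_width: 0.0278
```

```bash
python3 - <<'E'
from h import *
from rig import env
for n in("scene","top"):
    c=env.capture(n); im=c["image"][:,:,::-1]
    u,v=map(int,pr(c,[.54,-.10,.17]))
    im=im[max(0,v-45):v+45,max(0,u-55):u+55]
    cv2.imwrite(f"pics/{n}5.png",cv2.resize(im,None,fx=6.5,fy=6.5,interpolation=cv2.INTER_CUBIC))
E
```

```text
(no output)
```

View pics/scene5.png

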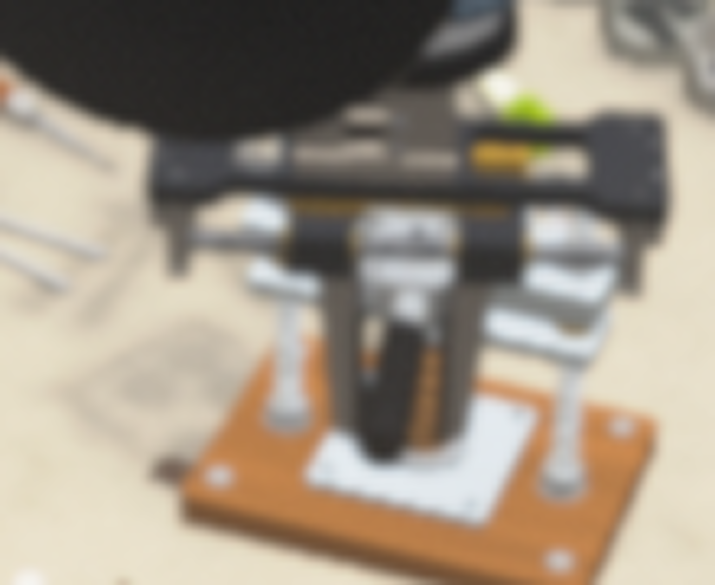

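View pics/top5.png

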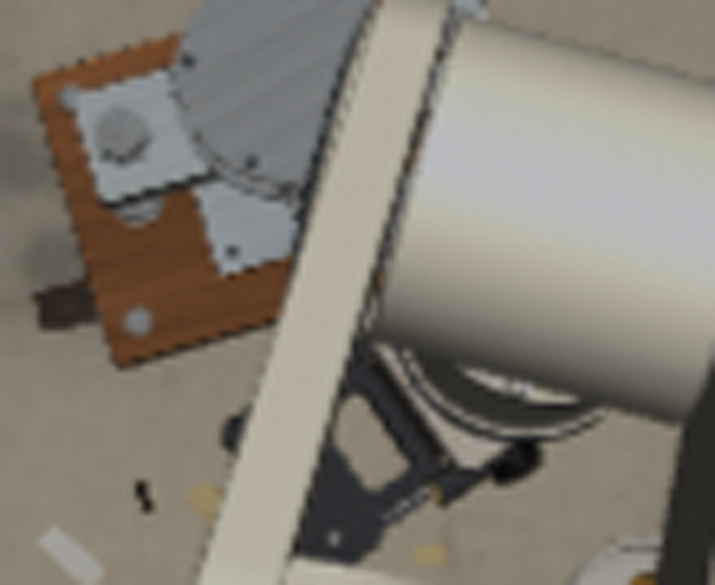

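```bash
python3 -m handwheel '[[28,5.5,-8.8,0,0,0,4.4],[28,6.3,-8.2,0,0,0,4.4],[28,6.8,-7.8,0,0,0,4.4],[28,7.4,-7.3,0,0,0,4.4],[28,7.9,-6.6,0,0,0,4.4],[28,8.5,-6.1,0,0,0,4.4],[28,8.9,-5.3,0,0,0,4.4],[28,9.2,-4.7,0,0,0,4.4],[28,9.6,-3.9,0,0,0,4.4],[28,9.9,-3.2,0,0,0,4.4]]'
python3 - <<'E'
import numpy as np
C=np.array([621.5,-73.5]);P=lambda f:C-135*np.array([np.cos(f),np.sin(f)])
f=-.24+np.deg2rad(88);acc=P(f)
for i in range(60):
    f-=np.deg2rad(2.2); n=P(f);d=(n-acc).round(1);acc=acc+d;print("[28,%.1f,%.1f,0,0,0,-2.2],"%tuple(d),end="" if i%10!=9 else " %.2f\n"%(.29-f))
E
```

```text
time_s: 14.2
position: [0.5844, -0.2031, 0.1483]
eef_rot: [-0.001, 0.779, 0.627, -0.001]
contact_force: [-1.8, -0.6, -0.3]
grip_width: 0.0282
[28,-5.0,1.5,0,0,0,-2.2],[28,-4.9,1.7,0,0,0,-2.2],[28,-4.8,1.9,0,0,0,-2.2],[28,-4.7,2.0,0,0,0,-2.2],[28,-4.7,2.3,0,0,0,-2.2],[28,-4.6,2.4,0,0,0,-2.2],[28,-4.5,2.6,0,0,0,-2.2],[28,-4.4,2.8,0,0,0,-2.2],[28,-4.2,2.9,0,0,0,-2.2],[28,-4.2,3.1,0,0,0,-2.2], -0.62
[28,-4.0,3.2,0,0,0,-2.2],[28,-3.9,3.4,0,0,0,-2.2],[28,-3.8,3.6,0,0,0,-2.2],[28,-3.7,3.7,0,0,0,-2.2],[28,-3.5,3.8,0,0,0,-2.2],[28,-3.3,4.0,0,0,0,-2.2],[28,-3.2,4.1,0,0,0,-2.2],[28,-3.0,4.2,0,0,0,-2.2],[28,-2.9,4.3,0,0,0,-2.2],[28,-2.7,4.4,0,0,0,-2.2], -0.24
[28,-2.5,4.6,0,0,0,-2.2],[28,-2.3,4.6,0,0,0,-2.2],[28,-2.2,4.7,0,0,0,-2.2],[28,-2.0,4.8,0,0,0,-2.2],[28,-1.8,4.8,0,0,0,-2.2],[28,-1.6,5.0,0,0,0,-2.2],[28,-1.4,4.9,0,0,0,-2.2],[28,-1.3,5.1,0,0,0,-2.2],[28,-1.0,5.0,0,0,0,-2.2],[28,-0.9,5.2,0,0,0,-2.2], 0.15
[28,-0.6,5.1,0,0,0,-2.2],[28,-0.4,5.2,0,0,0,-2.2],[28,-0.3,5.1,0,0,0,-2.2],[28,-0.0,5.2,0,0,0,-2.2],[28,0.1,5.2,0,0,0,-2.2],[28,0.4,5.2,0,0,0,-2.2],[28,0.5,5.1,0,0,0,-2.2],[28,0.7,5.2,0,0,0,-2.2],[28,1.0,5.1,0,0,0,-2.2],[28,1.1,5.0,0,0,0,-2.2], 0.53
[28,1.3,5.0,0,0,0,-2.2],[28,1.6,5.0,0,0,0,-2.2],[28,1.7,4.9,0,0,0,-2.2],[28,1.9,4.8,0,0,0,-2.2],[28,2.0,4.8,0,0,0,-2.2],[28,2.3,4.6,0,0,0,-2.2],[28,2.4,4.6,0,0,0,-2.2],[28,2.7,4.5,0,0,0,-2.2],[28,2.7,4.3,0,0,0,-2.2],[28,3.0,4.3,0,0,0,-2.2], 0.91
[28,3.1,4.2,0,0,0,-2.2],[28,3.3,4.0,0,0,0,-2.2],[28,3.4,3.9,0,0,0,-2.2],[28,3.5,3.7,0,0,0,-2.2],[28,3.7,3.7,0,0,0,-2.2],[28,3.9,3.4,0,0,0,-2.2],[28,4.0,3.4,0,0,0,-2.2],[28,4.1,3.1,0,0,0,-2.2],[28,4.2,3.1,0,0,0,-2.2],[28,4.3,2.8,0,0,0,-2.2], 1.30
```

```bash
python3 -m handwheel '[[28,-5.0,1.5,0,0,0,-2.2],[28,-4.9,1.7,0,0,0,-2.2],[28,-4.8,1.9,0,0,0,-2.2],[28,-4.7,2.0,0,0,0,-2.2],[28,-4.7,2.3,0,0,0,-2.2],[28,-4.6,2.4,0,0,0,-2.2],[28,-4.5,2.6,0,0,0,-2.2],[28,-4.4,2.8,0,0,0,-2.2],[28,-4.2,2.9,0,0,0,-2.2],[28,-4.2,3.1,0,0,0,-2.2]]'; python3 -m handwheel '[[28,-4.0,3.2,0,0,0,-2.2],[28,-3.9,3.4,0,0,0,-2.2],[28,-3.8,3.6,0,0,0,-2.2],[28,-3.7,3.7,0,0,0,-2.2],[28,-3.5,3.8,0,0,0,-2.2],[28,-3.3,4.0,0,0,0,-2.2],[28,-3.2,4.1,0,0,0,-2.2],[28,-3.0,4.2,0,0,0,-2.2],[28,-2.9,4.3,0,0,0,-2.2],[28,-2.7,4.4,0,0,0,-2.2]]'
```

```text
time_s: 15.03
position: [0.5399, -0.1801, 0.1488]
eef_rot: [0.001, 0.885, 0.465, 0.001]
contact_force: [6.3, -3.6, -5.1]
grip_width: 0.0278
time_s: 15.87
position: [0.5063, -0.1416, 0.149]
eef_rot: [0.001, 0.958, 0.287, 0.002]
contact_force: [5.8, -3.2, -2.6]
grip_width: 0.028
```

```bash
cat > gen.py <<'E'
import numpy as np,sys
q0,dq,n=float(sys.argv[1]),float(sys.argv[2]),int(sys.argv[3])
C=np.array([621.5,-73.5]);P=lambda f:C-135*np.array([np.cos(f),np.sin(f)])
f=.29-q0;acc=P(f)
for i in range(n*10):
    f-=np.deg2rad(dq); m=P(f);d=(m-acc).round(1);acc=acc+d;print("[28,%.1f,%.1f,0,0,0,%.1f],"%(*d,-dq),end="" if i%10!=9 else " %.3f\n"%(.29-f))
E
cat > f.py <<'E'
import numpy as np
from rig import env
s=env.get_state();p=s["position"];F=s["contact_force"]
C=np.array([.6215,-.0735]);d=p[:2]-C;r=np.hypot(*d);u=d/r
t=np.array([u[1],-u[0]]) # clockwise
print("r %.4f q_tool %.3f  Fpull %.2f Frad %.2f Fz %.2f"%(r,.29-np.arctan2(-d[1],-d[0]),-F[:2]@t,F[:2]@u,F[2]),"Tq",s["wrist_torque"].round(2),"tau1 %.2f"%s["effort"][0], s["joint_velocities"][0].round(3))
E
python3 f.py; python3 gen.py -.244 1.1 8
```

```text
r 0.1338 q_tool -0.244  Fpull 5.73 Frad -3.33 Fz -2.62 Tq [-0.71 -0.8   0.02] tau1 0.55 0.08
[28,-1.3,2.2,0,0,0,-1.1],[28,-1.3,2.3,0,0,0,-1.1],[28,-1.2,2.3,0,0,0,-1.1],[28,-1.1,2.3,0,0,0,-1.1],[28,-1.2,2.4,0,0,0,-1.1],[28,-1.0,2.3,0,0,0,-1.1],[28,-1.1,2.4,0,0,0,-1.1],[28,-0.9,2.4,0,0,0,-1.1],[28,-1.0,2.4,0,0,0,-1.1],[28,-0.9,2.4,0,0,0,-1.1], -0.052
[28,-0.8,2.5,0,0,0,-1.1],[28,-0.8,2.5,0,0,0,-1.1],[28,-0.8,2.4,0,0,0,-1.1],[28,-0.7,2.5,0,0,0,-1.1],[28,-0.6,2.5,0,0,0,-1.1],[28,-0.6,2.6,0,0,0,-1.1],[28,-0.6,2.5,0,0,0,-1.1],[28,-0.5,2.5,0,0,0,-1.1],[28,-0.5,2.6,0,0,0,-1.1],[28,-0.4,2.5,0,0,0,-1.1], 0.140
[28,-0.3,2.6,0,0,0,-1.1],[28,-0.4,2.6,0,0,0,-1.1],[28,-0.2,2.6,0,0,0,-1.1],[28,-0.2,2.5,0,0,0,-1.1],[28,-0.2,2.6,0,0,0,-1.1],[28,-0.1,2.6,0,0,0,-1.1],[28,-0.1,2.6,0,0,0,-1.1],[28,0.0,2.6,0,0,0,-1.1],[28,0.0,2.6,0,0,0,-1.1],[28,0.1,2.6,0,0,0,-1.1], 0.332
[28,0.2,2.6,0,0,0,-1.1],[28,0.1,2.5,0,0,0,-1.1],[28,0.3,2.6,0,0,0,-1.1],[28,0.3,2.6,0,0,0,-1.1],[28,0.3,2.6,0,0,0,-1.1],[28,0.4,2.5,0,0,0,-1.1],[28,0.4,2.6,0,0,0,-1.1],[28,0.5,2.5,0,0,0,-1.1],[28,0.5,2.6,0,0,0,-1.1],[28,0.6,2.5,0,0,0,-1.1
[... 296 characters left out ...]
0,-1.1],[28,1.2,2.3,0,0,0,-1.1],[28,1.2,2.3,0,0,0,-1.1],[28,1.3,2.2,0,0,0,-1.1],[28,1.3,2.3,0,0,0,-1.1],[28,1.3,2.2,0,0,0,-1.1],[28,1.4,2.1,0,0,0,-1.1],[28,1.5,2.2,0,0,0,-1.1],[28,1.5,2.1,0,0,0,-1.1], 0.908
[28,1.5,2.1,0,0,0,-1.1],[28,1.6,2.1,0,0,0,-1.1],[28,1.6,2.0,0,0,0,-1.1],[28,1.6,2.0,0,0,0,-1.1],[28,1.7,2.0,0,0,0,-1.1],[28,1.7,2.0,0,0,0,-1.1],[28,1.7,1.9,0,0,0,-1.1],[28,1.8,1.8,0,0,0,-1.1],[28,1.9,1.9,0,0,0,-1.1],[28,1.8,1.8,0,0,0,-1.1], 1.100
[28,1.9,1.8,0,0,0,-1.1],[28,1.9,1.7,0,0,0,-1.1],[28,2.0,1.7,0,0,0,-1.1],[28,2.0,1.6,0,0,0,-1.1],[28,2.0,1.7,0,0,0,-1.1],[28,2.1,1.5,0,0,0,-1.1],[28,2.1,1.6,0,0,0,-1.1],[28,2.1,1.5,0,0,0,-1.1],[28,2.1,1.4,0,0,0,-1.1],[28,2.2,1.4,0,0,0,-1.1], 1.292
```

```bash
python3 -m handwheel '[[28,-1.3,2.2,0,0,0,-1.1],[28,-1.3,2.3,0,0,0,-1.1],[28,-1.2,2.3,0,0,0,-1.1],[28,-1.1,2.3,0,0,0,-1.1],[28,-1.2,2.4,0,0,0,-1.1],[28,-1.0,2.3,0,0,0,-1.1],[28,-1.1,2.4,0,0,0,-1.1],[28,-0.9,2.4,0,0,0,-1.1],[28,-1.0,2.4,0,0,0,-1.1],[28,-0.9,2.4,0,0,0,-1.1]]'; python3 f.py
```

```text
time_s: 16.7
position: [0.4954, -0.1184, 0.1491]
eef_rot: [0.001, 0.981, 0.195, 0.002]
contact_force: [5.3, -4.1, -4.2]
grip_width: 0.0279
r 0.1338 q_tool -0.052  Fpull 5.59 Frad -3.60 Fz -4.23 Tq [-0.84 -0.77 -0.  ] tau1 1.24 0.05
```

```bash
python3 -m handwheel '[[28,-0.8,2.5,0,0,0,-1.1],[28,-0.8,2.5,0,0,0,-1.1],[28,-0.8,2.4,0,0,0,-1.1],[28,-0.7,2.5,0,0,0,-1.1],[28,-0.6,2.5,0,0,0,-1.1],[28,-0.6,2.6,0,0,0,-1.1],[28,-0.6,2.5,0,0,0,-1.1],[28,-0.5,2.5,0,0,0,-1.1],[28,-0.5,2.6,0,0,0,-1.1],[28,-0.4,2.5,0,0,0,-1.1]]'; python3 f.py
```

```text
time_s: 17.53
position: [0.489, -0.0934, 0.1491]
eef_rot: [0.001, 0.995, 0.1, 0.002]
contact_force: [6.1, -4.9, -3.2]
grip_width: 0.0281
r 0.1340 q_tool 0.141  Fpull 5.74 Frad -5.33 Fz -3.21 Tq [-0.93 -0.72 -0.04] tau1 1.73 0.056
```

```bash
python3 -m handwheel '[[28,-0.3,2.6,0,0,0,-1.1],[28,-0.4,2.6,0,0,0,-1.1],[28,-0.2,2.6,0,0,0,-1.1],[28,-0.2,2.5,0,0,0,-1.1],[28,-0.2,2.6,0,0,0,-1.1],[28,-0.1,2.6,0,0,0,-1.1],[28,-0.1,2.6,0,0,0,-1.1],[28,0.0,2.6,0,0,0,-1.1],[28,0.0,2.6,0,0,0,-1.1],[28,0.1,2.6,0,0,0,-1.1]]'; python3 f.py;  python3 - <<'E'
from h import *
from rig import env
a=pickle.load(open("scene0.pkl","rb"));c=env.capture("scene");pickle.dump(c,open("scene6.pkl","wb"))
o=[]
for k in(a,c):
    im=k["image"][:,:,::-1][165:215,250:320]
    o.append(cv2.resize(im,None,fx=5.5,fy=5.5,interpolation=cv2.INTER_CUBIC))
cv2.imwrite("pics/cmp6.png",np.hstack(o))
E
```

```text
time_s: 18.37
position: [0.4875, -0.0676, 0.1491]
eef_rot: [0.001, 1.0, 0.004, 0.002]
contact_force: [4.1, -6.5, -1.5]
grip_width: 0.0279
r 0.1341 q_tool 0.334  Fpull 6.27 Frad -4.36 Fz -1.54 Tq [-1.11 -0.65  0.06] tau1 2.26 0.061
```

View pics/cmp6.png

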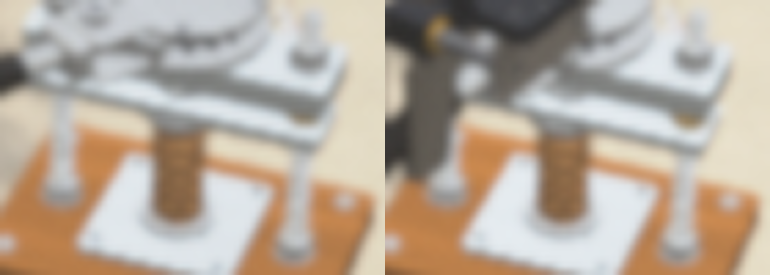

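```bash
cat >> f.py <<'E'
T=s["wrist_torque"]; Fe=np.array([-T[1],T[0]])/.163
print("  FpullT %.2f"%(-Fe@t))
E
python3 -m handwheel '[[28,0.2,2.6,0,0,0,-1.1],[28,0.1,2.5,0,0,0,-1.1],[28,0.3,2.6,0,0,0,-1.1],[28,0.3,2.6,0,0,0,-1.1],[28,0.3,2.6,0,0,0,-1.1],[28,0.4,2.5,0,0,0,-1.1],[28,0.4,2.6,0,0,0,-1.1],[28,0,0,0,0,0,0],[28,0,0,0,0,0,0],[28,0,0,0,0,0,0]]'; python3 f.py
python3 -m handwheel '[[28,0.2,1.3,0,0,0,-0.5],[28,0.3,1.3,0,0,0,-0.6],[28,0.2,1.3,0,0,0,-0.5],[28,0.3,1.3,0,0,0,-0.6],[28,0.3,1.3,0,0,0,-0.5],[28,0.3,1.3,0,0,0,-0.6],[28,0.3,1.3,0,0,0,-0.5],[28,0.3,1.3,0,0,0,-0.6],[28,0.3,1.3,0,0,0,-0.5],[28,0.3,1.3,0,0,0,-0.6]]'; python3 f.py
```

```text
time_s: 19.25
position: [0.489, -0.0494, 0.1491]
eef_rot: [0.001, 0.998, -0.063, 0.001]
contact_force: [2.8, -4.7, 0.0]
grip_width: 0.0283
r 0.1346 q_tool 0.470  Fpull 4.09 Frad -3.60 Fz 0.03 Tq [-0.78 -0.36  0.01] tau1 2.09 -0.001
  FpullT 4.29
time_s: 20.08
position: [0.4918, -0.0368, 0.1491]
eef_rot: [0.001, 0.994, -0.11, 0.001]
contact_force: [2.9, -8.0, 0.3]
grip_width: 0.028
r 0.1347 q_tool 0.566  Fpull 6.91 Frad -4.93 Fz 0.28 Tq [-1.32 -0.36 -0.04] tau1 3.35 0.032
  FpullT 7.16
```

```bash
python3 -m handwheel '[[28,0.4,1.2,0,0,0,-0.5],[28,0.4,1.2,0,0,0,-0.6],[28,0.4,1.2,0,0,0,-0.5],[28,0.4,1.3,0,0,0,-0.6],[28,0.4,1.2,0,0,0,-0.5],[28,0.4,1.3,0,0,0,-0.6],[28,0.4,1.2,0,0,0,-0.5],[28,0.4,1.2,0,0,0,-0.6],[28,0.4,1.2,0,0,0,-0.5],[28,0.4,1.2,0,0,0,-0.6]]'; python3 f.py
```

```text
time_s: 20.92
position: [0.4957, -0.025, 0.1491]
eef_rot: [0.001, 0.987, -0.158, 0.001]
contact_force: [1.9, -10.2, -0.0]
grip_width: 0.0282
r 0.1348 q_tool 0.658  Fpull 8.86 Frad -5.50 Fz -0.04 Tq [-1.75 -0.26  0.01] tau1 4.50 0.028
  FpullT 9.46
```

```bash
python3 -m handwheel '[[28,0,0,0,0,0,0],[28,0,0,0,0,0,0],[28,0,0,0,0,0,0],[28,0,0,0,0,0,0],[28,0,0,0,0,0,0],[28,0.5,1.2,0,0,0,-0.5],[28,0.5,1.2,0,0,0,-0.6],[28,0.5,1.2,0,0,0,-0.5],[28,0.5,1.2,0,0,0,-0.6],[28,0.5,1.2,0,0,0,-0.5]]'; python3 f.py
```

```text
time_s: 21.75
position: [0.498, -0.0192, 0.149]
eef_rot: [0.001, 0.983, -0.181, 0.001]
contact_force: [1.8, -11.2, 1.2]
grip_width: 0.028
r 0.1349 q_tool 0.704  Fpull 9.50 Frad -6.19 Fz 1.16 Tq [-1.9  -0.16  0.07] tau1 5.05 0.03
  FpullT 10.26
```

```bash
python3 -m handwheel '[[28,0,0,0,0,0,0],[28,0,0,0,0,0,0],[28,0,0,0,0,0,0],[28,0,0,0,0,0,0],[28,0,0,0,0,0,0],[28,0,0,0,0,0,0],[28,0.5,1.2,0,0,0,-0.5],[28,0.5,1.2,0,0,0,-0.6],[28,0.5,1.2,0,0,0,-0.5],[28,0.2,0.5,0,0,0,-0.2]]'; python3 f.py
```

```text
time_s: 22.58
position: [0.4997, -0.0152, 0.149]
eef_rot: [0.001, 0.981, -0.197, 0.001]
contact_force: [2.3, -12.1, 0.1]
grip_width: 0.028
r 0.1350 q_tool 0.737  Fpull 9.93 Frad -7.31 Fz 0.09 Tq [-2.07 -0.19 -0.  ] tau1 5.70 0.008
  FpullT 10.97
```

```bash
python3 -m handwheel '[[28,-0.5,-1,0,0,0,0],[28,-0.5,-1,0,0,0,0],[28,-0.5,-1,0,0,0,0],[28,-0.4,-1,0,0,0,0],[50,0,0,0,0,0,0],[50,0,0,0,0,0,0],[50,0,0,0,0,0,0],[50,0,0,0,0,0,0],[50,0,0,0,0,0,0],[50,0,0,0,0,0,0]]'; python3 f.py; python3 -m handwheel '[[50,0,0,10,0,0,0],[50,0,0,20,0,0,0],[50,0,0,25,0,0,0],[50,0,0,30,0,0,0],[50,-10,20,20,0,0,0],[50,-15,35,0,0,0,0],[50,-15,35,0,0,0,0],[50,-15,35,0,0,0,0],[50,-15,35,0,0,0,0],[50,-15,35,0,0,0,0]]';  python3 -m handwheel '[[50,-10,35,0,0,0,0],[50,0,35,0,0,0,0],[50,0,0,0,0,0,0],[50,0,0,0,0,0,0],[50,0,0,0,0,0,0],[50,0,0,0,0,0,0],[50,0,0,0,0,0,0],[50,0,0,0,0,0,0],[50,0,0,0,0,0,0],[50,0,0,0,0,0,0]]'; python3 - <<'E'
from h import *
from rig import env
a=pickle.load(open("scene0.pkl","rb"));c=env.capture("scene");t=env.capture("top")
pickle.dump(c,open("scene7.pkl","wb"));pickle.dump(t,open("top7.pkl","wb"))
cv2.imwrite("pics/cmp7.png",np.hstack([cv2.resize(k["image"][:,:,::-1][165:215,250:320],None,fx=5.5,fy=5.5,interpolation=cv2.INTER_CUBIC) for k in(a,c)]))
cv2.imwrite("pics/top7.png",cv2.resize(t["image"][:,:,::-1][115:245,200:340],None,fx=4.5,fy=4.5,interpolation=cv2.INTER_CUBIC))
for n in ["pot_corks","epoxy_resin","epoxy_hardener","dividers","thermometer"]: print(n,[(round(d["confidence"],2),d["box"]) for d in env.silhouettes(n,t)][:2])
E
```

```text
time_s: 23.42
position: [0.497, -0.0174, 0.1485]
eef_rot: [-0.0, 0.981, -0.196, -0.0]
contact_force: [0.5, -0.0, 0.2]
grip_width: 0.0499
r 0.1365 q_tool 0.713  Fpull -0.17 Frad -0.43 Fz 0.19 Tq [ 0.03  0.18 -0.01] tau1 -0.00 -0.001
  FpullT 0.29
time_s: 24.25
position: [0.4113, 0.1787, 0.2546]
eef_rot: [-0.0, 0.981, -0.196, 0.0]
contact_force: [1.6, 0.4, -0.8]
grip_width: 0.0497
time_s: 25.08
position: [0.4024, 0.2467, 0.2537]
eef_rot: [0.0, 0.981, -0.196, 0.0]
contact_force: [0.0, -0.8, -0.1]
grip_width: 0.0499
pot_corks [(0.81, [312.8, 221.7, 340.5, 244.8])]
epoxy_resin [(0.54, [213.7, 227.4, 227.1, 242.2])]
epoxy_hardener []
dividers [(0.65, [134.5, 148.8, 191.8, 163.5])]
thermometer [(0.77, [365.7, 229.6, 387.5, 256.0])]
```

View pics/cmp7.png

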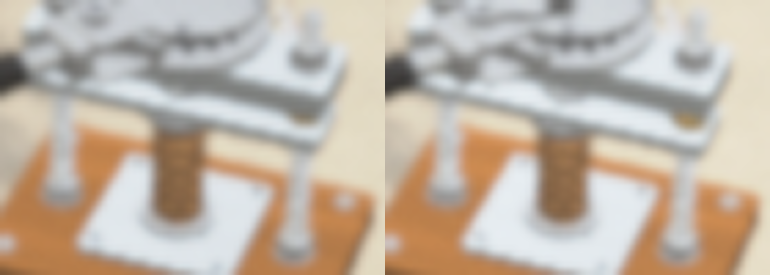

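View pics/top7.png

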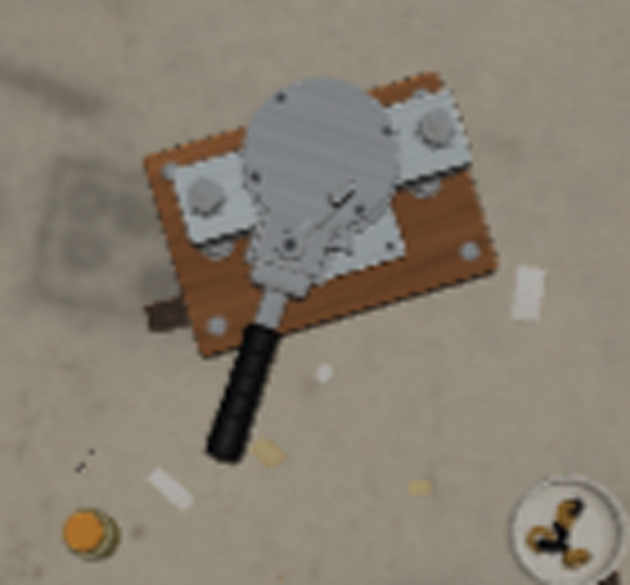

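```bash
python3 - <<'E'
from h import *
c=pickle.load(open("top7.pkl","rb"))
f=lambda u,v,z:bp(c,((u+.5)/4.5-.5+200,(v+.5)/4.5-.5+115),z)
C=np.array([.6215,-.0735])
for n,u,v,z in[("pin",290,244,.182),("neck",272,308,.164),("g1",262,335,.164),("g2",228,450,.164)]:
    d=f(u,v,z)[:2]-C;print(n,np.hypot(*d),"q",.29-np.arctan2(-d[1],-d[0]))
a=f(290,244,.182);b=f(343,192,.1945);d=b-a;print("lever ang",np.arctan2(d[1],d[0]))
# plate shift between scene0, 6, 7
from rig import env
g=[cv2.cvtColor(pickle.load(open(f"scene{i}.pkl","rb"))["image"],cv2.COLOR_RGB2GRAY).astype(np.float32) for i in(0,6,7)]
def sh(A,B,r): 
    y0,y1,x0,x1=r;w=cv2.createHanningWindow((x1-x0,y1-y0),cv2.CV_32F)
    return cv2.phaseCorrelate(A[y0:y1,x0:x1],B[y0:y1,x0:x1],w)
def edge(A,x):  # lower dark->... profile
    return A[180:200,x]
for x in(262,268,272,296,300,304,308):
    print(x,[A[176:200,x].astype(int).tolist() for A in g][0::2])
E
```

```text
pin 0.05179627400189706 q 0.6329329435928779
neck 0.08480445881187397 q 0.6185334074825541
g1 0.10040491405979994 q 0.6222758113430488
g2 0.16481608342434445 q 0.6041130265285224
lever ang -0.8375708915318573
262 [[116, 118, 139, 160, 157, 149, 163, 184, 195, 200, 199, 197, 196, 195, 192, 188, 184, 186, 193, 195, 193, 196, 191, 171], [124, 121, 143, 183, 202, 182, 159, 170, 191, 204, 207, 206, 202, 202, 199, 193, 190, 194, 200, 202, 201, 203, 198, 177]]
268 [[196, 199, 196, 196, 202, 195, 168, 162, 188, 208, 213, 210, 194, 170, 154, 146, 142, 142, 144, 146, 147, 145, 148, 157], [192, 199, 199, 197, 207, 219, 205, 172, 171, 200, 216, 216, 200, 176, 159, 151, 147, 148, 149, 152, 152, 151, 153, 162]]
272 [[198, 197, 191, 202, 221, 224, 203, 168, 166, 194, 211, 215, 209, 191, 167, 153, 154, 170, 188, 207, 220, 226, 228, 230], [184, 202, 202, 205, 223, 232, 229, 205, 172, 174, 201, 217, 215, 197, 173, 159, 161, 175, 196, 214, 225, 230, 233, 235]]
296 [[221, 226, 219, 190, 152, 132, 128, 145, 182, 216, 227, 219, 182, 158, 178, 205, 216, 215, 204, 181, 161, 169, 190, 201], [226, 231, 225, 1
[... 151 characters left out ...]
144, 181, 215, 225, 217, 180, 160, 181, 207, 217, 216, 204, 179, 158, 152, 155], [233, 234, 232, 224, 193, 155, 135, 133, 149, 186, 217, 229, 231, 222, 183, 165, 188, 214, 220, 211, 185, 163, 157, 161]]
304 [[142, 167, 199, 219, 216, 184, 146, 128, 124, 122, 133, 169, 207, 209, 176, 150, 164, 183, 191, 196, 195, 191, 190, 190], [147, 173, 206, 225, 222, 189, 151, 132, 131, 134, 139, 150, 183, 217, 216, 181, 158, 173, 191, 202, 202, 197, 197, 197]]
308 [[157, 177, 206, 222, 224, 211, 174, 145, 142, 153, 173, 196, 209, 207, 194, 190, 200, 212, 218, 218, 216, 203, 178, 156], [163, 183, 213, 227, 229, 218, 180, 151, 146, 156, 168, 185, 200, 209, 204, 194, 193, 207, 219, 223, 221, 210, 186, 162]]
```

```bash
python3 - <<'E'
from h import *
from scipy.optimize import minimize_scalar
from scipy.ndimage import shift
P=[pickle.load(open(f"scene{i}.pkl","rb")) for i in(0,3,6,7)]
g=[p["image"].astype(float).mean(2) for p in P]
print("px/mm",(pr(P[0],[.62,-.1,.10])-pr(P[0],[.62,-.1,.11]))/10)
def est(A,B,x,y0,y1):
    b=B[y0:y1,x]
    f=lambda s:(lambda a:((a-a.mean())/a.std()-(b-b.mean())/b.std()).__pow__(2).sum())(shift(A[:,x],s,order=3)[y0:y1])
    ss=np.arange(-1,3,.02);return ss[np.argmin([f(s) for s in ss])]
# plate lower edge bands, find dark minimum below the bright band; control = board
for nm,j in(("3",1),("6",2),("7",3)):
    v=[]; 
    for x in range(285,303):
        # lower dark edge index near 188-192
        y=187+int(np.argmin(g[0][187:194,x])); v.append(est(g[0],g[j],x,y-3,y+4))
    k=[est(g[0],g[j],x,205,225) for x in range(285,300)]
    print(nm,"plate",np.median(v).round(2),np.round(v,2),"board",np.median(k).round(2))
E
```

```text
px/mm [-0.0149724   0.28255193]
3 plate 0.0 [-0.08  0.02  0.   -0.02  0.    0.    0.02  0.    0.    0.    0.    0.
 -0.02  0.    0.    0.    0.   -0.02] board 0.04
6 plate 0.7 [-0.04 -0.04  0.72  0.72  0.7   0.66  0.68  0.74  0.68  0.64  0.62  0.74
  0.76  0.76  0.7   0.7   0.72  0.68] board 0.02
7 plate 0.9 [0.14 0.   0.94 0.9  0.92 0.94 0.92 0.88 0.8  0.84 0.84 0.9  0.9  0.96
 0.94 0.92 0.86 0.88] board 0.04
```

```bash
python3 -m handwheel '[[50,9.1,-27.8,0,0,0,4.1],[50,9.1,-27.8,0,0,0,0],[50,9.1,-27.8,0,0,0,0],[50,9.1,-27.8,0,0,0,0],[50,9.1,-27.8,0,0,0,0],[50,9.1,-27.7,0,0,0,0],[50,9.1,-27.7,0,0,0,0],[50,9.1,-27.7,0,0,0,0],[50,9.1,-27.7,0,0,0,0],[50,9.1,-27.7,0,0,0,0]]'; python3 -m handwheel '[[50,0,0,-10,0,0,0],[50,0,0,-20,0,0,0],[50,0,0,-20,0,0,0],[50,0,0,-20,0,0,0],[50,0,0,-20,0,0,0],[50,0,0,-10,0,0,0],[50,0,0,-5,0,0,0],[28,0,0,0,0,0,0],[28,0,0,0,0,0,0],[28,0,0,0,0,0,0]]';python3 -m handwheel '[[28,0,0,0,0,0,0],[28,0,0,0,0,0,0],[28,0,0,0,0,0,0],[28,0,0,0,0,0,0],[28,0.4,1.2,0,0,0,-0.5],[28,0.4,1.2,0,0,0,-0.6],[28,0.4,1.2,0,0,0,-0.5],[28,0.4,1.2,0,0,0,-0.6],[28,0.2,0.6,0,0,0,-0.3],[28,0.2,0.6,0,0,0,-0.3]]'; python3 f.py
```

```text
time_s: 26.27
position: [0.4936, -0.0317, 0.2538]
eef_rot: [-0.0, 0.987, -0.16, 0.0]
contact_force: [-0.7, 0.1, 0.5]
grip_width: 0.0501
time_s: 27.1
position: [0.494, -0.0302, 0.1496]
eef_rot: [-0.0, 0.987, -0.16, 0.001]
contact_force: [0.8, -0.1, 0.3]
grip_width: 0.0322
time_s: 27.93
position: [0.4953, -0.0244, 0.1486]
eef_rot: [0.0, 0.983, -0.184, 0.0]
contact_force: [0.4, -2.8, -0.1]
grip_width: 0.0281
r 0.1354 q_tool 0.661  Fpull 2.44 Frad -1.34 Fz -0.09 Tq [-0.45  0.16  0.07] tau1 1.28 0.013
  FpullT 2.93
```

Contact is just made (handle at about 0.63). Now I ease on slowly and read the pull.

```bash
python3 -m handwheel '[[28,0.2,0.6,0,0,0,-0.3],[28,0.2,0.6,0,0,0,-0.3],[28,0.2,0.6,0,0,0,-0.3],[28,0.2,0.6,0,0,0,-0.3],[28,0.2,0.6,0,0,0,-0.3],[28,0.2,0.6,0,0,0,-0.2],[28,0.2,0.6,0,0,0,-0.3],[28,0.2,0.6,0,0,0,-0.3],[28,0.3,0.6,0,0,0,-0.2],[28,0.3,0.6,0,0,0,-0.3]]'; python3 f.py
```

```text
time_s: 28.77
position: [0.4975, -0.0188, 0.1486]
eef_rot: [0.001, 0.978, -0.208, 0.0]
contact_force: [-0.0, -8.5, -0.4]
grip_width: 0.028
r 0.1355 q_tool 0.706  Fpull 7.74 Frad -3.41 Fz -0.40 Tq [-1.26  0.17  0.07] tau1 3.46 0.015
  FpullT 7.51
```

```bash
python3 -m handwheel '[[28,0,0,0,0,0,0],[28,0,0,0,0,0,0],[28,0,0,0,0,0,0],[28,0.3,0.6,0,0,0,-0.3],[28,0.3,0.6,0,0,0,-0.3],[28,0.3,0.6,0,0,0,-0.3],[28,0.3,0.6,0,0,0,-0.3],[28,0.3,0.6,0,0,0,-0.2],[28,0.3,0.6,0,0,0,-0.3],[28,0.3,0.6,0,0,0,-0.3]]'; python3 f.py
```

```text
time_s: 29.6
position: [0.4993, -0.015, 0.1486]
eef_rot: [0.001, 0.974, -0.225, -0.0]
contact_force: [-0.6, -9.6, 1.3]
grip_width: 0.0282
r 0.1355 q_tool 0.736  Fpull 8.94 Frad -3.65 Fz 1.35 Tq [-1.72  0.41  0.1 ] tau1 4.77 0.014
  FpullT 10.59
```

```bash
python3 -m handwheel '[[28,0,0,0,0,0,0],[28,0,0,0,0,0,0],[28,0,0,0,0,0,0],[28,0,0,0,0,0,0],[28,0.3,0.6,0,0,0,-0.3],[28,0.3,0.6,0,0,0,-0.3],[28,0.3,0.6,0,0,0,-0.3],[28,0.3,0.6,0,0,0,-0.2],[28,0.3,0.6,0,0,0,-0.3],[28,0.3,0.6,0,0,0,-0.3]]'; python3 f.py
```

```text
time_s: 30.43
position: [0.5009, -0.0116, 0.1486]
eef_rot: [0.001, 0.971, -0.24, -0.0]
contact_force: [-1.0, -10.1, 1.7]
grip_width: 0.0279
r 0.1356 q_tool 0.764  Fpull 9.40 Frad -3.72 Fz 1.72 Tq [-1.78  0.44  0.14] tau1 5.00 0.017
  FpullT 10.94
```

```bash
python3 -m handwheel '[[28,-0.4,-0.8,0,0,0,0],[28,-0.4,-0.8,0,0,0,0],[28,-0.4,-0.8,0,0,0,0],[28,-0.4,-0.8,0,0,0,0],[50,-0.4,-0.8,0,0,0,0],[50,-0.4,-0.8,0,0,0,0],[50,-0.4,-0.8,0,0,0,0],[50,0,0,0,0,0,0],[50,0,0,0,0,0,0],[50,0,0,0,0,0,0]]'; python3 f.py; python3 -m handwheel '[[50,0,0,10,0,0,0],[50,0,0,20,0,0,0],[50,0,0,25,0,0,0],[50,0,0,30,0,0,0],[50,-10,20,20,0,0,0],[50,-15,35,0,0,0,0],[50,-15,35,0,0,0,0],[50,-15,35,0,0,0,0],[50,-15,35,0,0,0,0],[50,-15,35,0,0,0,0]]';  python3 -m handwheel '[[50,-10,35,0,0,0,0],[50,0,35,0,0,0,0],[50,0,0,0,0,0,0],[50,0,0,0,0,0,0],[50,0,0,0,0,0,0],[50,0,0,0,0,0,0],[50,0,0,0,0,0,0],[50,0,0,0,0,0,0],[50,0,0,0,0,0,0],[50,0,0,0,0,0,0]]'; python3 - <<'E'
from h import *
from rig import env
c=env.capture("scene");t=env.capture("top")
pickle.dump(c,open("scene8.pkl","wb"))
cv2.imwrite("pics/top8.png",cv2.resize(t["image"][:,:,::-1][115:245,200:340],None,fx=4.5,fy=4.5,interpolation=cv2.INTER_CUBIC))
from scipy.ndimage import shift
g=[pickle.load(open(f"scene{i}.pkl","rb"))["image"].astype(float).mean(2) for i in(0,7,8)]
def est(A,B,x,y0,y1):
    b=B[y0:y1,x];b=(b-b.mean())/b.std()
    def f(s):
        a=shift(A[:,x],s,order=3)[y0:y1];return (((a-a.mean())/a.std()-b)**2).sum()
    ss=np.arange(-1,3,.02);return ss[np.argmin([f(s) for s in ss])]
for j in(1,2):
    v=[]
    for x in range(287,303):
        y=187+int(np.argmin(g[0][187:194,x])); v.append(est(g[0],g[j],x,y-3,y+4))
    print(np.mean(v)/.2826,"mm")
E
```

```text
time_s: 31.27
position: [0.4985, -0.0157, 0.1486]
eef_rot: [-0.0, 0.971, -0.24, -0.0]
contact_force: [0.2, -0.1, 0.5]
grip_width: 0.0497
r 0.1359 q_tool 0.729  Fpull 0.02 Frad -0.21 Fz 0.49 Tq [0.01 0.12 0.02] tau1 -0.05 -0.001
  FpullT 0.26
time_s: 32.1
position: [0.4126, 0.1805, 0.2547]
eef_rot: [-0.0, 0.971, -0.24, 0.0]
contact_force: [0.7, -1.2, -1.1]
grip_width: 0.0503
time_s: 32.93
position: [0.4038, 0.2484, 0.2537]
eef_rot: [-0.0, 0.971, -0.24, 0.0]
contact_force: [-0.4, 0.2, 0.6]
grip_width: 0.0501
3.1714437367303665 mm
3.2510615711252715 mm
```

View pics/top8.png

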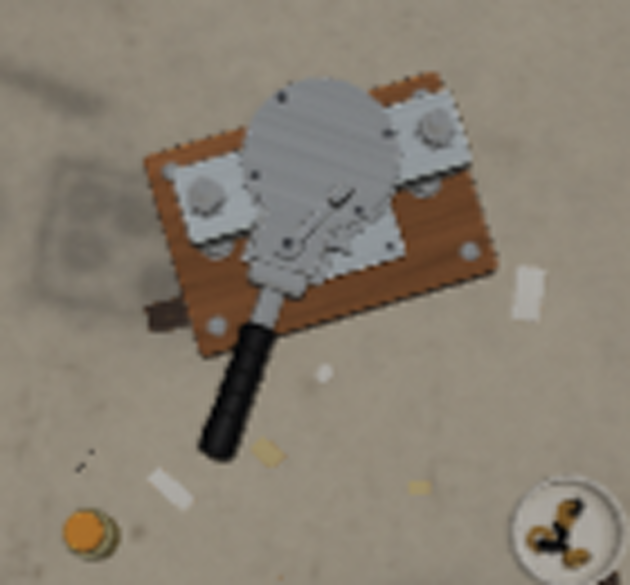

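```bash
python3 - <<'E'
from rig import env
print(env.hand_in())
E
```

```text
the job is handed in; nothing more can be done
None
```

The cork is clamped, the direction lever is on the tightening side, and the job is handed in at about 33 s. It reported no verdict, and I could only estimate the clamping force.

**What I did**
- **Lever:** I flipped it with the inside of one finger. The top picture showed it at about 1.0 rad, with the plate still where it started.
- **Free-wheel:** I swung the handle back to about -1.0 rad. The pull there was about 2 N.
- **Clamping:** One clockwise stroke did it. The pull was about 6 N running free and about 10 N at the end.
- **Re-pull:** I let go, then pulled again. The handle resisted with about the same force at about the same place, so the clamp had held, and I tightened it a little more. The hand then moved clear.

**Last checks**
- **Plate:** It is about 3.25 mm lower than at the start, and was 3.2 mm before the re-pull.
- **Lever and handle:** The lever is still across on the tightening side. The handle stands at about 0.65 rad.
- **Bystanders:** The last check, before the re-pull, found the pot, resin bottle, dividers and thermometer in place to within a few pixels. The network did not find the hardener bottle in that check; the arm did not work near it.

**What did not agree**
- **Pull:** Free driving felt like 6 N, not the 8 N stated. The last pull was about 9.4 N by force and joint torque, and about 10.9 N by wrist moment. I went by the ratio of about 1.6 and the rise of 3.5 to 4 N, which I put at about 200 N on the cork. By the stated 11 to 13 N it would read slightly low.
- **Handle:** It sprang back about 0.08 rad on release. I took this as give in the handle, because the force came back at the same place.

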